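# Rack the rinsed beakers in order of size

## Robot

A 7-joint arm with a two-finger parallel gripper is mounted at the origin on a cart in front of the work surface, level with it; the furniture and walls round the work are solid. World frame = base frame: x ahead of the robot, y to its left, z up, the work surface at z = 0. Lengths are in mm, angles in rad, forces in N, time in s.
With the tool pointing down it reaches from about 425 to 950 mm from the base axis. Payload 16.7 kg.
Tool frame: the origin (TCP) lies between the finger pads; the fingertips stand 19 mm ahead of it and the grasp point (between the pads) is the TCP; x points along the fingers, y is the direction in which the jaws open and shut, and the axes are right-handed (so a half turn about x gives the same grasp; the last joint's range is limited). The gripper opens to 94 mm and grips with 3 to 60 N. Pads are 16 mm wide; open, the fingers measure 119 mm over their backs; the gripper's body (75 mm by 177 mm) begins 78 mm behind the grasp point.
Start: joints at [0.958, 0.426, 0.074, 1.606, -0.034, 1.111, -0.067], TCP at [301.926, -603.669, 224.467] pointing down, gripper open.
Joint ranges: [-2.85, 2.85], [-0.5, 2.14], [-1.23, 1.37], [0.21, 2.46], [-1.02, 4.16], [0.16, 2.05], [-2.73, 2.73]. Speed limits (rad/s): [1.89, 1.89, 2.39, 2.39, 3.01, 3.01, 3.01].

## Interface

Orientations are given as a unit quaternion [x, y, z, w].
In Python, from cell import manip gives the robot as it stands.
- The arm moves only by the tool play_rows, never from a script. Its argument "plan" is a list of rows, each a list of 6 numbers: the shift along the world's x, y, z normalised to -1 to 1, where 1 is 0.1 m, then the turn, a rotation vector about the world's x, y, z normalised to -1 to 1, where 1 is pi rad. In form: [[dx, dy, dz, wx, wy, wz], ...]. A call has 1 to 5 rows; each row is the pose to reach, as a shift and turn from the pose measured when the call began, turning the shorter way round; what a row does not reach only later rows make up. A row lasts 1/8 s, in which the tool goes at most 62.5 mm and 10.7 degrees, less where a joint would pass 70% of its speed; a pose out of reach is approached as far as the arm can. A call with a number of a shift or a turn outside -1 to 1 is refused whole. A call with a gripper value outside its range is refused whole. "gripper" is the finger opening in mm, from 0 to 94, set as the call begins (left out, the last holds). The fingers move at their own pace and stop on an object; "grip_force" is the grip in N (left out, the last holds). Time passes only in rows, so rows that repeat a pose let the fingers close. It gives the time, the measured TCP pose, the force and the opening at its end, in the units of the state.
- manip.get_obs(): the state, without advancing time (a new reading comes with each control period).
- manip.capture(name): name is "scene" or "top" or "wrist"; returns (picture, depth): 384x512x3 uint8, red, green, blue; 384x512 float32, mm along the optical axis (not along the pixel's ray), 0 where there is no reading.
- manip.camera_params(name): a dict with "fx", "fy", "cx", "cy" (pixels), "R" (3x3) and "t" (3): a world point X has camera coordinates R X + t. Camera axes: x right, y down, z forward; pixel columns grow to the right and rows downward; lengths in mm; the calibration is good to about 2 mm. A picture is of the moment at which its call begins: read the wrist's pose just before it. camera_params takes no time and is no camera call; for the wrist camera it gives the pose at the moment of the call.
- manip.sign_off(): hands the job in, once; it reports no verdict.
The state is a dict: "t": time; "joints": joint angles; "joint_velocities": joint speeds; "tau": joint torques, N m; "tcp_pos": TCP position; "tool_rot": TCP orientation; "ft_force": force on the tool from outside, world axes, zero at the start; "moment": the same for the moment, N m; "finger_gap": opening from 0.0 (shut) to 1.0 (fully open).
Only numpy, scipy, OpenCV 4.12 (cv2) and the standard library are available. Lean on these libraries where they do the work, as an engineer would, in place of code of your own. Each camera call takes 0.05 s, during which the arm holds its last target. There are 200 camera calls.

## Task

Move the four rinsed metal beakers from the mat to the drying rack, still upside down, lined up in order of size: the smallest over the shortest peg and so on up to the largest over the tallest, so that every rim stands down on the rack's ribs. Let go of them all, and leave the amber bottle and the white filter where they are.

Things in the scene. Friction and masses are not known exactly. Their poses are not given: they have to be found in the camera images.
- beaker_a_mid (a point): smallest of four loose light grey metal beakers, at the start upside down (rim down) on a blue mat 3 mm thick: 40 mm outside diameter, 46 mm tall, 43 mm deep inside, wall 2.5 mm (bore 35 mm), about 60 g. The point is its centre, 23 mm above the rim plane; z points to the closed end (up). Round: grip it across any diameter.
- beaker_b_mid (a point): second smallest of four loose light grey metal beakers, at the start upside down (rim down) on a blue mat 3 mm thick: 46 mm outside diameter, 60 mm tall, 57 mm deep inside, wall 2.5 mm (bore 41 mm), about 80 g. The point is its centre, 30 mm above the rim plane; z points to the closed end (up). Round: grip it across any diameter.
- beaker_c_mid (a point): second largest of four loose light grey metal beakers, at the start upside down (rim down) on a blue mat 3 mm thick: 52 mm outside diameter, 74 mm tall, 71 mm deep inside, wall 2.5 mm (bore 47 mm), about 100 g. The point is its centre, 37 mm above the rim plane; z points to the closed end (up). Round: grip it across any diameter.
- beaker_d_mid (a point): largest of four loose light grey metal beakers, at the start upside down (rim down) on a blue mat 3 mm thick: 58 mm outside diameter, 88 mm tall, 85 mm deep inside, wall 2.5 mm (bore 53 mm), about 120 g. The point is its centre, 44 mm above the rim plane; z points to the closed end (up). Round: grip it across any diameter.
- peg_a: shortest of the four fixed blue pegs of the drying rack: 36 mm tall, 14 mm thick, 10 mm near the tip (collar at the foot 21 mm wide, 4 mm high), in a flat blue ring 40 mm wide. Origin on its axis at the top of the rack's ribs, 16 mm above the bench; z up. Rack: fixed white tray 300 x 104 mm, turned any way, pegs in one row 72 mm apart from shortest to tallest.
- peg_b: second shortest of the four fixed blue pegs of the drying rack: 50 mm tall, 14 mm thick, 10 mm near the tip (collar at the foot 21 mm wide, 4 mm high), in a flat blue ring 46 mm wide. Origin on its axis at the top of the rack's ribs, 16 mm above the bench; z up. Rack: fixed white tray 300 x 104 mm, turned any way, pegs in one row 72 mm apart from shortest to tallest.
- peg_c: second tallest of the four fixed blue pegs of the drying rack: 64 mm tall, 14 mm thick, 10 mm near the tip (collar at the foot 21 mm wide, 4 mm high), in a flat blue ring 52 mm wide. Origin on its axis at the top of the rack's ribs, 16 mm above the bench; z up. Rack: fixed white tray 300 x 104 mm, turned any way, pegs in one row 72 mm apart from shortest to tallest.
- peg_d: tallest of the four fixed blue pegs of the drying rack: 78 mm tall, 14 mm thick, 10 mm near the tip (collar at the foot 21 mm wide, 4 mm high), in a flat blue ring 58 mm wide. Origin on its axis at the top of the rack's ribs, 16 mm above the bench; z up. Rack: fixed white tray 300 x 104 mm, turned any way, pegs in one row 72 mm apart from shortest to tallest.
- amber_bottle: bystander: loose amber sample bottle with a black cap, 48 mm in diameter, 100 mm tall, standing on the bench; origin at the centre of its underside
- filter_disc: bystander: loose white round inline filter, 48 mm across, 46 mm tall, lying on the bench; origin at the centre of its underside
Not all that is in view belongs to the job. What is shaped like the part that bears beaker_d_mid but purple or red is not meant.

How it is judged (in metres and radians):
At the end, for the whole second after the job is handed in: each beaker stands upside down over the peg of its own rank (centre within 23 mm of the peg's axis, which the bore allows anyway), its rim down on the ribs (height within 4 mm), upright within 0.07 rad, at rest (horizontal distance between beaker_a_mid and peg_a below 0.023 m and z of beaker_a_mid in the frame of peg_a between 0.019 and 0.027 m and angle between each of beaker_a_mid, beaker_b_mid, beaker_c_mid, beaker_d_mid's own z axis and vertical below 0.07 rad and linear speed of each of beaker_a, beaker_b, beaker_c, beaker_d below 0.02 m/s and horizontal distance between beaker_b_mid and peg_b below 0.023 m and z of beaker_b_mid in the frame of peg_b between 0.026 and 0.034 m and horizontal distance between beaker_c_mid and peg_c below 0.023 m and z of beaker_c_mid in the frame of peg_c between 0.033 and 0.041 m and horizontal distance between beaker_d_mid and peg_d below 0.023 m and z of beaker_d_mid in the frame of peg_d between 0.04 and 0.048 m); the robot touches nothing.
It fails at once if the amber bottle is shifted more than 30 mm or tipped over (distance of amber_bottle from where it was at the start of the episode above 0.03 m or angle between amber_bottle's own z axis and vertical above 0.5 rad).
It fails at once if the white filter is shifted more than 30 mm or tipped over (distance of filter_disc from where it was at the start of the episode above 0.03 m or angle between filter_disc's own z axis and vertical above 0.5 rad).
It also fails if it takes over 112 s, if anything falls off the work surface, if the arm or the gripper's body presses on something with over 40 N, if the wrist force passes 120 N, or if a joint passes its speed limit or range.

## Working session

There is one attempt and no reset: what is moved stays moved. The work goes in short steps, Python scripts to look and compute and a tool call to move; the robot and the scene stay as the last step left them, time stands still between calls to the robot, and variables do not carry over. Pictures are saved under pics/ and viewed, about 12 in all and at most 16, crops included, and the job is handed in when it is done.

Besides the shell and the picture viewer there is one more tool, called as a command line: name --pt "numbers of a row" for each row, then --argument value for the rest. play_rows: Moves the arm, as the interface text tells. Its arguments: {"type":"object","properties":{"plan":{"type":"array","items":{"type":"array","items":{"type":"number"}}},"gripper":{"type":"number"},"grip_force":{"type":"number"}},"required":["plan"]}

```bash
ls; mkdir -p pics; python3 - <<'E'
from cell import manip
import cv2,numpy as np
print(manip.get_obs())
for n in("scene","top"):
    im,d=manip.capture(n); p=manip.camera_params(n); print(n,p)
    cv2.imwrite(f"pics/{n}0.png",im[:,:,::-1]); np.savez(f"pics/{n}0.npz",im=im,d=d,**p)
E
```

```text
pics
{'t': 0.0, 'joints': array([ 0.95750278,  0.42674649,  0.0738785 ,  1.6066107 , -0.03412589,
        1.11079342, -0.06706413]), 'joint_velocities': array([ 2.64682111e-03, -1.92722444e-04, -2.17506411e-03, -1.16248929e-03,
        1.63674082e-03,  4.52343612e-05,  1.62481742e-03]), 'tau': array([-2.43981507e-03, -9.35817075e+01,  3.66557546e+00, -4.54191005e+01,
       -4.89425473e-02,  2.04234431e-02, -2.52009187e-05]), 'tcp_pos': array([ 301.73542726, -603.33892103,  223.76512552]), 'tool_rot': array([-0.68804704, -0.16293739,  0.68831617, -0.16206026]), 'ft_force': array([ 0.47795576, -0.13273178, -0.42787715]), 'moment': array([ 0.00175448,  0.01554844, -0.00346444]), 'finger_gap': 0.9992276526815205}
scene {'fx': 434.1843801565468, 'fy': 434.1843801565468, 'cx': 256.96043599602814, 'cy': 193.86479382017063, 'R': array([[-0.73592332, -0.67705935,  0.00274072],
       [-0.44445244,  0.48003182, -0.75632762],
       [ 0.51076305, -0.55781726, -0.65418729]]), 't': array([353.24873102, 312.65364675, 765.95648904])}
top {'fx': 419.5944693618142, 'fy': 419.5944693618142, 'cx': 257.8124520988246, 'cy': 194.02164694184086, 'R': array([[-0.37261795, -0.92793215,  0.00988854],
       [-0.77861556,  0.30682569, -0.54737172],
       [ 0.50488976, -0.2116599 , -0.83683118]]), 't': array([172.81076071, 483.63631075, 980.32140898])}
```

View pics/scene0.png

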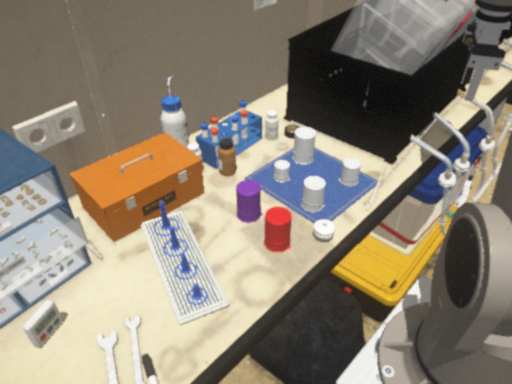

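View pics/top0.png

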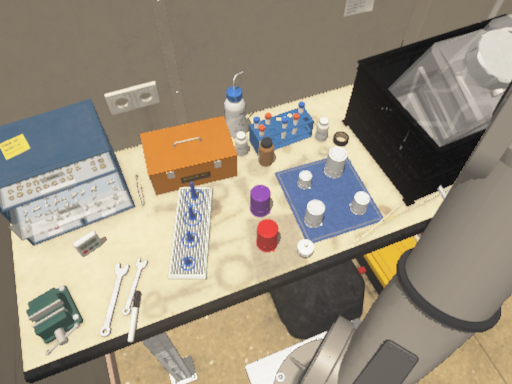

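The scene shows a blue mat with four grey beakers at scene pixels (282,170), (304,145), (350,172) and (313,192). The rack's pegs run from (198,293), the shortest, to (164,212), the tallest. The purple (249,200) and red (278,228) cylinders are decoys, the white filter is at (323,230) and the amber bottle at (227,157). Next I'll measure them from the depth images.

```bash
cat > h.py <<'E'
import numpy as np,cv2
def load(n):
    z=np.load(f"pics/{n}.npz"); return z
def cloud(z):
    d=z['d'];v,u=np.mgrid[:d.shape[0],:d.shape[1]]
    c=np.stack([(u-z['cx'])/z['fx']*d,(v-z['cy'])/z['fy']*d,d],-1)
    w=(c-z['t'])@z['R']; w[d==0]=np.nan; return w
def ray(z,u,v,h):
    r=z['R'].T@np.array([(u-z['cx'])/z['fx'],(v-z['cy'])/z['fy'],1]); o=-z['R'].T@z['t']
    return o+r*(h-o[2])/r[2]
E
python3 - <<'E'
from h import *
S=dict(scene0=dict(b1=(282,168),b2=(304,140),b3=(350,168),b4=(313,188),purple=(248,195),red=(278,222),filt=(323,228),amb=(227,157)),
 top0=dict(b1=(305,178),b2=(337,158),b3=(360,200),b4=(315,210),purple=(260,198),red=(268,232),filt=(306,248),amb=(265,150)))
for n in S:
    z=load(n);w=cloud(z);im=z['im'].astype(int)
    hsv=cv2.cvtColor(z['im'],cv2.COLOR_RGB2HSV)
    for k,(u,v) in S[n].items():
        q=w[v-18:v+19,u-18:u+19].reshape(-1,3); q=q[~np.isnan(q[:,0])]
        c0=w[v,u]; q=q[np.hypot(*(q[:,:2]-c0[:2]).T)<45]
        zt=np.percentile(q[:,2],97); t=q[q[:,2]>zt-5]
        print(n,k,'ctr',c0.round(),'top',round(zt),'mid bbox',((t.min(0)+t.max(0))/2).round(),'ext',np.ptp(t,axis=0).round())
    # blue peg pixels: in rack area
    m=(hsv[...,0]>100)&(hsv[...,0]<130)&(hsv[...,1]>130)
    roi=np.zeros_like(m)
    if n=='top0': roi[180:280,165:222]=1
    else: roi[195:325,140:230]=1
    m&=roi; q=w[m]; q=q[~np.isnan(q[:,0])]; q=q[q[:,2]>25]
    print('pegpts',len(q))
    lab=q[:,:2]
    _,L,C=cv2.kmeans(lab.astype(np.float32),4,None,(3,50,.1),20,2)
    for i in range(4): 
        s=q[L[:,0]==i]; print(' peg',np.median(s,0).round(),s[:,2].max().round(),len(s))
E
```

```text
scene0 b1 ctr [ 567. -190.   48.] top 51 mid bbox [ 580. -203.   50.] ext [38. 39.  7.]
scene0 b2 ctr [ 577. -292.   81.] top 93 mid bbox [ 591. -307.   91.] ext [55. 53.  6.]
scene0 b3 ctr [ 429. -296.   61.] top 65 mid bbox [ 438. -315.   64.] ext [45. 45.  7.]
scene0 b4 ctr [ 440. -151.   77.] top 79 mid bbox [ 452. -169.   78.] ext [52. 51.  7.]
scene0 purple ctr [526. -20.  88.] top 90 mid bbox [544. -37.  88.] ext [52. 52.  6.]
scene0 red ctr [420.  -1.  86.] top 90 mid bbox [434. -15.  88.] ext [57. 57.  6.]
scene0 filt ctr [366. -97.  35.] top 37 mid bbox [ 371. -104.   40.] ext [42. 46. 15.]
scene0 amb ctr [ 691. -113.   63.] top 101 mid bbox [ 708. -124.  100.] ext [34. 33.  7.]
pegpts 167
 peg [446. 215.  39.] 52.0 30
 peg [645. 134.  53.] 93.0 57
 peg [578. 161.  50.] 79.0 45
 peg [512. 188.  46.] 67.0 35
top0 b1 ctr [ 572. -197.   47.] top 50 mid bbox [ 581. -199.   49.] ext [41. 38.  7.]
top0 b2 ctr [ 579. -302.   89.] top 92 mid bbox [ 591. -309.   91.] ext [56. 58.  7.]
top0 b3 ctr [ 435. -307.   61.] top 64 mid bbox [ 439. -313.   63.] ext [45. 46.  7.]
top0 b4 ctr [ 446. -165.   75.] top 79 mid bbox [ 453. -170.   77.] ext [51. 51.  7.]
top0 purple ctr [531. -33.  89.] top 90 mid bbox [546. -38.  89.] ext [56. 56.  8.]
top0 red ctr [425. -13.  85.] top 90 mid bbox [434. -14.  89.] ext [57. 57.  8.]
top0 filt ctr [ 365. -103.   35.] top 36 mid bbox [ 369. -103.   38.] ext [44. 44. 14.]
top0 amb ctr [ 695. -116.   77.] top 101 mid bbox [ 708. -124.  101.] ext [36. 34. 10.]
pegpts 19
 peg [580. 161.  79.] 81.0 5
 peg [448. 215.  50.] 51.0 5
 peg [649. 133.  90.] 92.0 5
 peg [514. 189.  64.] 67.0 4
```

```bash
python3 - <<'E'
from h import *
a=load('top0')['im'][170:290,150:230,::-1]; b=load('scene0')['im'][190:330,130:240,::-1]
a=cv2.resize(a,None,fx=4.6,fy=4.6,interpolation=2);b=cv2.resize(b,(int(110*3.94),552),interpolation=2)
cv2.imwrite('pics/c1.png',np.hstack([a[:552],b])[:, :800])
E
```

```text
(no output)
```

View pics/c1.png

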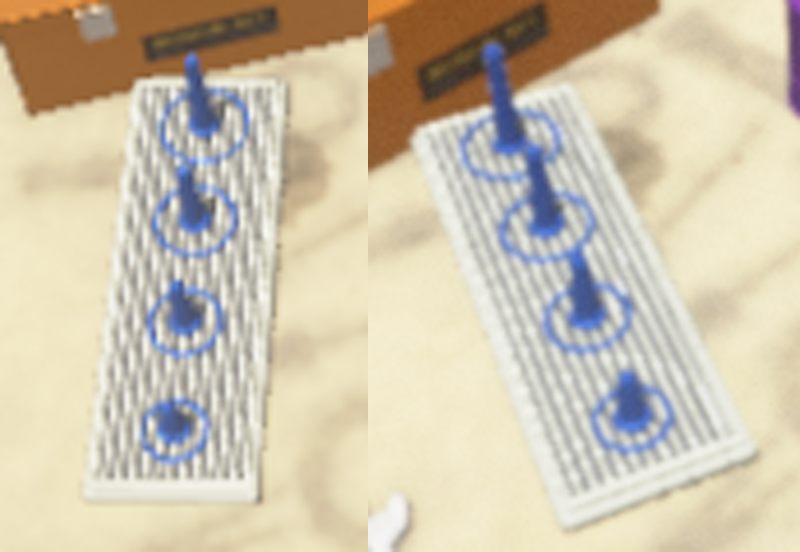

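```bash
python3 - <<'E'
from h import *
from scipy.spatial.transform import Rotation as R
q=[-0.68804704,-0.16293739,0.68831617,-0.16206026]
M=R.from_quat(q).as_matrix();print(M.round(3))
w=np.vstack([cloud(load(n)).reshape(-1,3) for n in('scene0','top0')]);w=w[~np.isnan(w[:,0])]
xs=np.arange(250,900,50);ys=np.arange(-700,300,50)
print('y\\x',xs)
for y in ys:
    r=[]
    for x in xs:
        s=w[(abs(w[:,0]-x-25)<25)&(abs(w[:,1]-y-25)<25)]
        r.append(int(s[:,2].max()) if len(s) else -1)
    print(y,r)
for j in ([.38,.924,0],): 
    for s in (1,-1):
        y=s*np.array(j);y/=np.linalg.norm(y);x=np.array([0,0,-1.]);T=np.stack([x,y,np.cross(x,y)],1)
        print(s,(R.from_matrix(T)*R.from_matrix(M).inv()).as_rotvec()/np.pi)
E
```

```text
[[-0.001  0.447 -0.894]
 [ 0.001 -0.894 -0.447]
 [-1.    -0.001  0.   ]]
y\x [250 300 350 400 450 500 550 600 650 700 750 800 850]
-700 [-91, 346, 398, 397, 223, 467, 471, -1, -1, -1, 266, -1, -1]
-650 [409, 401, 408, 316, 496, 499, 465, -801, -1, -1, 265, -1, 3]
-600 [444, 441, 480, 501, 520, 466, 466, -794, -1, -1, 266, -1, 4]
-550 [347, 390, 483, 503, 519, 497, 465, -1, -1, 195, 267, 4, 5]
-500 [-1, 4, 411, 502, 507, 464, 462, 358, 264, 265, 265, 5, 5]
-450 [-1, 6, 8, 8, 264, 265, 265, 266, 265, 265, 266, 4, 5]
-400 [-1, 5, 9, 8, 6, 7, 6, 5, 21, 86, 4, 5, 5]
-350 [-1, 4, 8, 66, 66, 8, 94, 94, 5, 89, 81, 79, 4]
-300 [-1, 8, 10, 65, 64, 7, 94, 93, 4, 81, 117, 118, 4]
-250 [-1, 6, 8, 7, 6, 7, 52, 45, 6, 114, 118, 81, 3]
-200 [-1, 4, 6, 80, 80, 7, 52, 8, 4, 82, 120, 116, 4]
-150 [-1, 32, 47, 79, 77, 7, 8, 7, 102, 117, 118, 146, 234]
-100 [-1, 34, 41, 4, 6, 91, 93, 4, 4, 15, 88, 185, 238]
-50 [-1, 4, 4, 92, 90, 93, 92, 5, 115, 115, 114, 123, 138]
0 [-1, 4, 5, 91, 91, 5, 5, 4, 115, 115, 114, 114, 112]
50 [-1, 5, 5, 5, 4, 5, 11, 19, 115, 115, 133, 117, 114]
100 [-910, 4, 5, 5, 17, 19, 20, 95, 115, 115, 131, 114, 113]
150 [-908, 4, 19, 19, 20, 67, 80, 20, 113, 115, 115, 116, 114]
200 [-911, 5, 8, 52, 50, 20, 19, 17, 5, 115, 115, 114, 116]
250 [-926, 4, 5, 19, 18, 4, 4, 4, 10, 12, 11, 8, 6]
1 [ 5.31705588e-05 -5.16282789e-04  7.28184723e-01]
-1 [-4.23596098e-04 -4.36250089e-05 -2.71815113e-01]
```

```bash
python3 - <<'E'
from h import *
w=np.vstack([cloud(load(n)).reshape(-1,3) for n in('scene0','top0')]);w=w[~np.isnan(w[:,0])]
b=w[(w[:,2]>100)&(w[:,2]<140)&(w[:,0]>600)&(w[:,1]>0)&(w[:,1]<280)]
u=np.array([.925,-.38]);p=np.array([-u[1],u[0]]);P=np.array([647,133])
a=(b[:,:2]-P)@u;c=(b[:,:2]-P)@p
for k in range(-150,160,30):
    s=a[(c>k)&(c<k+30)]
    if len(s): print('box c',k,'min along',np.percentile(s,1).round(),len(s))
b=w[(w[:,2]>120)&(w[:,2]<262)&(w[:,1]<-350)]
for x in range(400,800,30):
    s=b[(b[:,0]>x)&(b[:,0]<x+30)][:,1]
    if len(s): print('bin x',x,np.percentile(s,99).round(),len(s))
E
```

```text
box c -120 min along 80.0 126
box c -90 min along 70.0 585
box c -60 min along 64.0 942
box c -30 min along 54.0 1150
box c 0 min along 45.0 1297
box c 30 min along 34.0 1359
box c 60 min along 26.0 1392
box c 90 min along 17.0 1433
box c 120 min along 21.0 1129
box c 150 min along 108.0 486
bin x 400 -455.0 2782
bin x 430 -452.0 1292
bin x 460 -450.0 901
bin x 490 -449.0 888
bin x 520 -447.0 793
bin x 550 -446.0 862
bin x 580 -444.0 697
bin x 610 -443.0 772
bin x 640 -441.0 704
bin x 670 -441.0 712
bin x 700 -438.0 646
bin x 730 -438.0 1624
bin x 760 -440.0 1653
bin x 790 -759.0 41
```

play_rows --pt "0.1 1 0 0 0 -0.2" --pt "0.1 1 0 0 0 -0.2" --pt "0.1 1 0 0 0 -0.2" --pt "0.1 1 0 0 0 -0.2" --gripper 80 --grip_force 20

```text
t: 0.6
tcp_pos: [311.9, -502.8, 223.9]
tool_rot: [-0.705, 0.059, 0.705, 0.06]
ft_force: [-0.2, 0.3, -0.0]
finger_gap: 0.853
```

play_rows --pt "0.3 1 0 0 0 0" --pt "0.3 1 0 0 0 0"

```text
t: 0.85
tcp_pos: [342.3, -400.6, 223.5]
tool_rot: [-0.704, 0.058, 0.705, 0.06]
ft_force: [0.7, 0.1, 0.3]
finger_gap: 0.847
```

play_rows --pt "0.9 0.9 -0.8 0 0 0" --pt "0.9 0.9 -0.8 0 0 0" --pt "0.9 0.9 -0.8 0 0 0" --pt "0.9 0.9 -0.8 0 0 0"

```text
t: 1.35
tcp_pos: [432.7, -308.7, 142.2]
tool_rot: [-0.704, 0.057, 0.706, 0.059]
ft_force: [-0.5, 0.1, -0.8]
finger_gap: 0.851
```

```bash
cat > wl.py <<'E'
import sys
from cell import manip
from h import *
n=sys.argv[1]; view=sys.argv[2]
p=manip.camera_params(view); im,d=manip.capture(view)
cv2.imwrite(f"pics/{n}.png",im[:,:,::-1]); np.savez(f"pics/{n}.npz",im=im,d=d,**p)
w=cloud(load(n)).reshape(-1,3)
for a in sys.argv[3:]:
    x,y,z=map(float,a.split(','))
    q=w[(np.hypot(w[:,0]-x,w[:,1]-y)<45)&(abs(w[:,2]-z)<5)]
    if len(q): print(a,'mid',((q.min(0)+q.max(0))/2).round(1),'ext',np.ptp(q,axis=0).round(1),len(q))
    else: print(a,'none')
E
python3 wl.py w1 wrist 438,-314,63
```

```text
438,-314,63 mid [ 440.9 -320.    62. ] ext [45.4 45.4  7.9] 2761
```

View pics/w1.png

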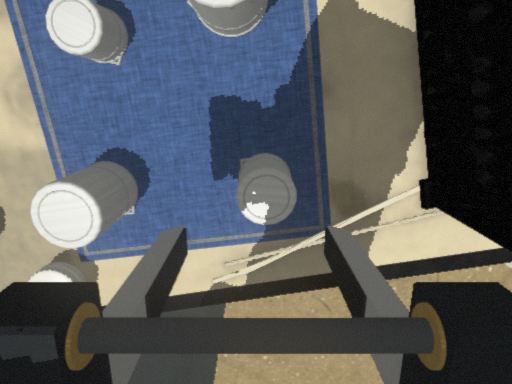

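The wrist view puts beaker B at (267,192), free between the fingers; C is at (70,215) and A at (75,25). B's measured position is about (440,-318), so I'll descend and grip.

play_rows --pt "0.07 -0.085 -0.4 0 0 0" --pt "0.07 -0.085 -1 0 0 0" --pt "0.07 -0.085 -1 0 0 0" --pt "0.07 -0.085 -1 0 0 0"

```text
t: 1.9
tcp_pos: [439.4, -320.0, 45.0]
tool_rot: [-0.704, 0.059, 0.705, 0.06]
ft_force: [0.3, -0.7, 0.6]
finger_gap: 0.851
```

play_rows --pt "0 0 0 0 0 0" --pt "0 0 0 0 0 0" --pt "0 0 0 0 0 0" --pt "0 0 0 0 0 0" --pt "0 0 0 0 0 0" --gripper 30 --grip_force 20

```text
t: 2.52
tcp_pos: [439.6, -320.0, 45.4]
tool_rot: [-0.705, 0.059, 0.705, 0.06]
ft_force: [-1.6, 1.5, 8.8]
finger_gap: 0.484
```

play_rows --pt "0 0 0.4 0 0 0" --pt "0 0 1 0 0 0" --pt "0 0 1 0 0 0"

```text
t: 2.9
tcp_pos: [441.4, -321.2, 149.5]
tool_rot: [0.707, -0.06, -0.703, -0.059]
ft_force: [-0.6, 0.8, -0.3]
finger_gap: 0.477
```

play_rows --pt "0.1 0.5 0.2 0 0 0" --pt "0.15 1 0.25 0 0 0" --pt "0.15 1 0.25 0 0 0"

```text
t: 3.28
tcp_pos: [456.9, -217.7, 174.4]
tool_rot: [0.707, -0.058, -0.703, -0.057]
ft_force: [0.2, -0.9, -0.7]
finger_gap: 0.482
```

play_rows --pt "0.1 0.5 0 0 0 0" --pt "0.15 1 0 0 0 0"

```text
t: 3.52
tcp_pos: [471.8, -117.0, 173.7]
tool_rot: [0.706, -0.058, -0.703, -0.058]
ft_force: [1.3, 0.4, 0.2]
finger_gap: 0.482
```

play_rows --pt "0.1 0.5 0 0 0 0" --pt "0.15 1 0 0 0 0"

```text
t: 3.78
tcp_pos: [486.8, -16.1, 173.1]
tool_rot: [0.706, -0.058, -0.703, -0.058]
ft_force: [1.0, -0.7, -1.3]
finger_gap: 0.481
```

play_rows --pt "0.1 0.5 0 0 0 0" --pt "0.15 1 0 0 0 0"

```text
t: 4.03
tcp_pos: [502.0, 84.8, 172.3]
tool_rot: [0.706, -0.059, -0.704, -0.058]
ft_force: [-0.2, -0.4, -0.2]
finger_gap: 0.483
```

play_rows --pt "0.1 0.5 0 0 0 0" --pt "0.15 0.9 0 0 0 0" --pt "0.15 0.9 0 0 0 0" --pt "0.15 0.9 0 0 0 0"

```text
t: 4.53
tcp_pos: [516.9, 173.5, 171.5]
tool_rot: [0.705, -0.059, -0.704, -0.058]
ft_force: [0.3, 0.5, -0.8]
finger_gap: 0.485
```

```bash
python3 wl.py s1 scene 514,180,188; python3 wl.py w2 wrist 647,133,90 580,161,76 ; python3 - <<'E'
from h import *
a=cv2.imread('pics/s1.png')[120:340,110:300];b=cv2.imread('pics/w2.png')
cv2.imwrite('pics/c2.png',np.hstack([cv2.resize(a,(330,382)),b[:382,:460]]))
E
```

```text
514,180,188 mid [515.2 177.3 188. ] ext [46.7 67.7  9.9] 414
647,133,90 mid [650.1 128.3  90. ] ext [8.5 9.9 9.8] 206
580,161,76 mid [584.4 154.9  76.3] ext [9.9 9.8 9.3] 145
```

View pics/c2.png

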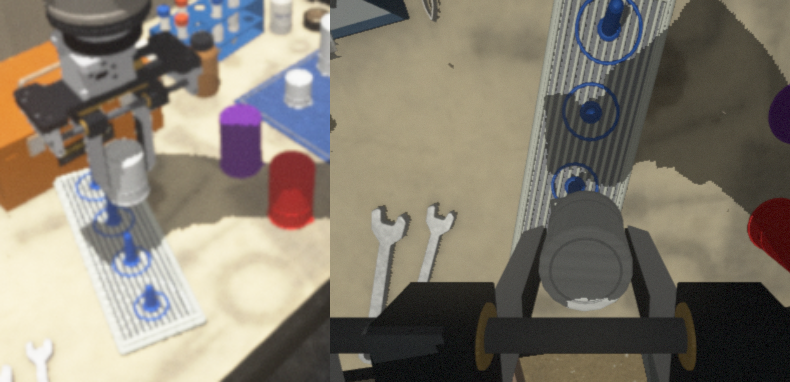

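play_rows --pt "0 0.1 -0.1 0 0 0" --pt "0 0.1 -0.5 0 0 0" --pt "0 0.1 -0.8 0 0 0" --pt "0 0.1 -1 0 0 0" --pt "0 0.1 -1 0 0 0"

```text
t: 5.25
tcp_pos: [516.0, 182.7, 70.3]
tool_rot: [0.705, -0.06, -0.705, -0.058]
ft_force: [-0.0, 0.6, -0.7]
finger_gap: 0.474
```

```bash
python3 - <<'E'
from cell import manip
o=manip.get_obs();print(o['tcp_pos'],o['ft_force'])
E
```

```text
[515.96912569 182.69503249  70.31067013] [-0.03871489  0.60214269 -0.72688074]
```

play_rows --pt "0 0 -0.05 0 0 0" --pt "0 0 -0.1 0 0 0" --pt "0 0 -0.11 0 0 0" --pt "0 0 -0.11 0 0 0"

```text
t: 5.75
tcp_pos: [516.1, 182.7, 59.5]
tool_rot: [0.705, -0.06, -0.705, -0.058]
ft_force: [-1.1, -0.6, -0.2]
finger_gap: 0.481
```

play_rows --pt "0 0 0 0 0 0" --pt "0 0 0 0 0 0" --pt "0 0 0 0 0 0" --pt "0 0 0 0 0 0" --gripper 66

```text
t: 6.25
tcp_pos: [516.1, 182.8, 59.6]
tool_rot: [0.705, -0.06, -0.705, -0.058]
ft_force: [0.1, -0.4, 0.2]
finger_gap: 0.702
```

play_rows --pt "0 0 0.4 0 0 0" --pt "0 0 1 0 0 0" --pt "0 0 1 0 0 0"

```text
t: 6.62
tcp_pos: [518.2, 183.7, 163.8]
tool_rot: [0.707, -0.059, -0.702, -0.059]
ft_force: [-0.4, -0.2, -0.1]
finger_gap: 0.698
```

```bash
python3 wl.py s2 scene 514,184,76 452,-170,77 581,-200,49; python3 wl.py w3 wrist 516,183,76
```

```text
514,184,76 mid [513.9 184.7  75.3] ext [44.3 45.1  8.2] 326
452,-170,77 mid [ 451.7 -169.9   76.6] ext [51.6 52.1  8.9] 258
581,-200,49 mid [ 579.7 -202.2   48.9] ext [38.4 38.3  9.7] 122
516,183,76 mid [517.4 180.3  75.1] ext [45.6 45.2  7.9] 2577
```

play_rows --pt "-0.1 -0.5 0 0 0 0" --pt "-0.2 -1 0 0 0 0" --pt "-0.2 -1 0 0 0 0" --gripper 80

```text
t: 7.1
tcp_pos: [494.8, 78.8, 158.6]
tool_rot: [-0.704, 0.062, 0.705, 0.059]
ft_force: [-0.7, 1.1, 1.1]
finger_gap: 0.853
```

play_rows --pt "-0.1 -0.5 0 0 0 0" --pt "-0.2 -1 0 0 0 0"

```text
t: 7.35
tcp_pos: [474.0, -21.8, 157.4]
tool_rot: [-0.703, 0.062, 0.706, 0.059]
ft_force: [0.3, -0.5, -0.4]
finger_gap: 0.854
```

play_rows --pt "-0.1 -0.5 0 0 0 0" --pt "-0.2 -1 0 0 0 0"

```text
t: 7.6
tcp_pos: [453.3, -122.6, 156.4]
tool_rot: [-0.703, 0.061, 0.706, 0.059]
ft_force: [0.5, -0.4, -0.3]
finger_gap: 0.847
```

play_rows --pt "-0.04 -0.5 -0.15 0 0 0" --pt "-0.04 -0.5 -0.15 0 0 0" --pt "-0.04 -0.5 -0.15 0 0 0"

```text
t: 7.98
tcp_pos: [449.3, -171.6, 140.6]
tool_rot: [-0.702, 0.061, 0.707, 0.059]
ft_force: [-0.2, -0.1, 0.3]
finger_gap: 0.857
```

play_rows --pt "0.045 -0.015 -0.3 0 0 0" --pt "0.045 -0.015 -0.7 0 0 0" --pt "0.045 -0.015 -0.88 0 0 0" --pt "0.045 -0.015 -0.88 0 0 0" --pt "0.045 -0.015 -0.88 0 0 0"

```text
t: 8.6
tcp_pos: [454.5, -172.4, 53.3]
tool_rot: [-0.703, 0.061, 0.706, 0.058]
ft_force: [-0.1, 1.5, 0.8]
finger_gap: 0.85
```

play_rows --pt "0 0 0 0 0 0" --pt "0 0 0 0 0 0" --pt "0 0 0 0 0 0" --pt "0 0 0 0 0 0" --pt "0 0 0 0 0 0" --gripper 36

```text
t: 9.22
tcp_pos: [454.7, -172.6, 53.7]
tool_rot: [-0.703, 0.061, 0.706, 0.058]
ft_force: [-0.3, -0.9, 6.1]
finger_gap: 0.553
```

play_rows --pt "0 0 0.4 0 0 0" --pt "0 0 1 0 0 0" --pt "0 0 1 0 0 0"

```text
t: 9.6
tcp_pos: [456.7, -173.2, 157.4]
tool_rot: [0.705, -0.061, -0.704, -0.058]
ft_force: [0.7, 0.4, -1.3]
finger_gap: 0.553
```

play_rows --pt "0.15 0.5 0.3 0 0 0" --pt "0.35 1 0.3 0 0 0" --pt "0.35 1 0.3 0 0 0"

```text
t: 9.98
tcp_pos: [492.5, -69.3, 186.8]
tool_rot: [0.705, -0.059, -0.704, -0.056]
ft_force: [-0.6, -0.7, -1.2]
finger_gap: 0.555
```

play_rows --pt "0.2 0.5 0 0 0 0" --pt "0.35 1 0 0 0 0" --pt "0.35 1 0 0 0 0"

```text
t: 10.35
tcp_pos: [527.6, 34.0, 185.7]
tool_rot: [-0.705, 0.057, 0.705, 0.055]
ft_force: [-0.2, -0.2, -1.4]
finger_gap: 0.555
```

play_rows --pt "0.2 0.5 0 0 0 0" --pt "0.35 1 0 0 0 0" --pt "0.35 1 0 0 0 0"

```text
t: 10.72
tcp_pos: [562.5, 136.9, 184.4]
tool_rot: [-0.704, 0.055, 0.706, 0.054]
ft_force: [-0.0, -0.6, -2.3]
finger_gap: 0.554
```

play_rows --pt "0.2 0.29 0 0 0 0" --pt "0.2 0.29 0 0 0 0" --pt "0.2 0.29 0 0 0 0"

```text
t: 11.1
tcp_pos: [582.0, 164.1, 183.6]
tool_rot: [-0.704, 0.056, 0.706, 0.054]
ft_force: [0.4, -0.7, -1.9]
finger_gap: 0.553
```

play_rows --pt "0 -0.07 0 0 0 0" --pt "0 -0.07 -0.4 0 0 0" --pt "0 -0.07 -0.8 0 0 0" --pt "0 -0.07 -1 0 0 0" --pt "0 -0.07 -1 0 0 0"

```text
t: 11.72
tcp_pos: [581.5, 156.1, 82.9]
tool_rot: [-0.703, 0.057, 0.707, 0.054]
ft_force: [-0.2, 0.1, -0.7]
finger_gap: 0.553
```

play_rows --pt "0 0 -0.07 0 0 0" --pt "0 0 -0.13 0 0 0" --pt "0 0 -0.15 0 0 0" --pt "0 0 -0.15 0 0 0"

```text
t: 12.22
tcp_pos: [581.4, 156.2, 68.0]
tool_rot: [-0.703, 0.057, 0.707, 0.054]
ft_force: [0.1, 0.8, -1.4]
finger_gap: 0.555
```

play_rows --pt "0 0 0 0 0 0" --pt "0 0 0 0 0 0" --pt "0 0 0 0 0 0" --pt "0 0 0 0 0 0" --gripper 70

```text
t: 12.72
tcp_pos: [581.5, 156.2, 68.0]
tool_rot: [-0.703, 0.057, 0.707, 0.054]
ft_force: [0.2, 0.4, -0.6]
finger_gap: 0.741
```

play_rows --pt "0 0 0.4 0 0 0" --pt "0 0 1 0 0 0" --pt "0 0 1 0 0 0"

```text
t: 13.1
tcp_pos: [583.8, 157.0, 172.6]
tool_rot: [0.706, -0.056, -0.704, -0.055]
ft_force: [-0.4, 0.5, -0.4]
finger_gap: 0.748
```

```bash
python3 wl.py s3 scene 514,184,76 580,160,90 581,-200,49 591,-308,91; python3 wl.py w4 wrist 516,183,76 582,156,90 649,130,90
```

```text
514,184,76 mid [524.9 184.5  76. ] ext [64.6 46.   9.8] 331
580,160,90 mid [579.6 158.   89.5] ext [52.5 51.4  8.8] 362
581,-200,49 mid [ 579.6 -201.4   48.7] ext [39.5 43.2  8.4] 127
591,-308,91 mid [ 591.1 -310.9   90.5] ext [56.4 57.9  8.5] 218
516,183,76 mid [517.6 180.4  74.8] ext [45.3 45.2  7.5] 2040
582,156,90 mid [581.3 154.1  88.9] ext [50.9 51.2  7.6] 3393
649,130,90 mid [651.3 128.2  90.4] ext [ 9.9 10.   9. ] 174
```

play_rows --pt "0 -0.5 0 0 0 0" --pt "0 -1 0 0 0 0" --pt "0 -1 0 0 0 0" --gripper 86

```text
t: 13.58
tcp_pos: [581.1, 51.6, 167.1]
tool_rot: [-0.703, 0.059, 0.707, 0.055]
ft_force: [-0.0, 0.1, -0.5]
finger_gap: 0.914
```

play_rows --pt "0 -0.5 0 0 0 0" --pt "0 -1 0 0 0 0"

```text
t: 13.82
tcp_pos: [580.4, -48.8, 165.8]
tool_rot: [-0.702, 0.059, 0.707, 0.055]
ft_force: [1.6, 0.1, 0.2]
finger_gap: 0.917
```

play_rows --pt "0 -0.5 0 0 0 0" --pt "0 -1 0 0 0 0"

```text
t: 14.08
tcp_pos: [580.0, -149.4, 164.5]
tool_rot: [-0.702, 0.058, 0.708, 0.055]
ft_force: [0.3, 0.7, 0.1]
finger_gap: 0.914
```

play_rows --pt "0 -0.5 0 0 0 0" --pt "0 -1 0 0 0 0"

```text
t: 14.32
tcp_pos: [579.6, -250.0, 163.1]
tool_rot: [-0.701, 0.058, 0.709, 0.054]
ft_force: [0.8, 0.0, 0.5]
finger_gap: 0.915
```

play_rows --pt "0.05 -0.6 0 0 0 0" --pt "0.05 -0.6 0 0 0 0" --pt "0.05 -0.6 0 0 0 0"

```text
t: 14.7
tcp_pos: [584.6, -308.9, 161.8]
tool_rot: [-0.701, 0.057, 0.709, 0.055]
ft_force: [-0.1, 1.1, -0.3]
finger_gap: 0.914
```

```bash
python3 wl.py w5 wrist 581,-201,49 593,-310,91; python3 - <<'E'
from cell import manip
print(manip.get_obs()['tcp_pos'])
E
```

```text
581,-201,49 mid [ 582.2 -207.7   47.9] ext [39.5 39.3  7.6] 1577
593,-310,91 mid [ 593.5 -316.2   90.1] ext [57.1 57.1  8.2] 4683
[ 584.79642304 -308.24233263  162.16582242]
```

play_rows --pt "0.085 -0.05 -0.1 0 -0.004 0" --pt "0.085 -0.05 -0.6 0 -0.004 0" --pt "0.085 -0.05 -0.98 0 -0.004 0" --pt "0.085 -0.05 -0.98 0 -0.004 0" --pt "0.085 -0.05 -0.98 0 -0.004 0"

```text
t: 15.38
tcp_pos: [594.3, -313.1, 65.3]
tool_rot: [0.706, -0.056, -0.704, -0.054]
ft_force: [0.4, 0.1, 0.4]
finger_gap: 0.912
```

play_rows --pt "0 0 0 0 0 0" --pt "0 0 0 0 0 0" --pt "0 0 0 0 0 0" --pt "0 0 0 0 0 0" --pt "0 0 0 0 0 0" --gripper 42

```text
t: 16.0
tcp_pos: [594.5, -313.3, 65.9]
tool_rot: [0.706, -0.056, -0.704, -0.054]
ft_force: [-1.4, 0.3, 6.4]
finger_gap: 0.614
```

play_rows --pt "0 0 0.4 0 0 0" --pt "0 0 1 0 0 0" --pt "0 0 1 0 0 0"

```text
t: 16.38
tcp_pos: [596.7, -314.4, 170.8]
tool_rot: [0.708, -0.057, -0.702, -0.054]
ft_force: [-0.9, -0.1, -1.4]
finger_gap: 0.613
```

play_rows --pt "0.05 0.3 0.45 0 0 0" --pt "0.1 0.9 0.45 0 0 0" --pt "0.1 0.9 0.45 0 0 0"

```text
t: 16.75
tcp_pos: [607.6, -218.9, 215.6]
tool_rot: [0.709, -0.054, -0.702, -0.052]
ft_force: [-0.3, -1.5, -1.3]
finger_gap: 0.612
```

play_rows --pt "0.1 0.5 0 0 0 0" --pt "0.13 1 0 0 0 0"

```text
t: 17.0
tcp_pos: [620.4, -118.0, 214.4]
tool_rot: [0.708, -0.055, -0.702, -0.052]
ft_force: [0.9, 0.4, -1.5]
finger_gap: 0.617
```

play_rows --pt "0.1 0.5 0 0 0 0" --pt "0.13 1 0 0 0 0"

```text
t: 17.25
tcp_pos: [633.2, -17.0, 213.2]
tool_rot: [0.708, -0.055, -0.703, -0.052]
ft_force: [0.9, 0.5, -1.4]
finger_gap: 0.614
```

play_rows --pt "0.1 0.5 0 0 0 0" --pt "0.13 1 0 0 0 0" --pt "0.13 1 0 0 0 0"

```text
t: 17.62
tcp_pos: [645.5, 87.6, 211.9]
tool_rot: [0.707, -0.052, -0.703, -0.051]
ft_force: [-0.1, -0.8, -0.6]
finger_gap: 0.614
```

play_rows --pt "0.04 0.4 0 0 0 0" --pt "0.04 0.4 0 0 0 0" --pt "0.04 0.4 0 0 0 0"

```text
t: 18.0
tcp_pos: [649.5, 126.1, 211.1]
tool_rot: [0.707, -0.053, -0.704, -0.051]
ft_force: [-0.9, -0.2, -1.5]
finger_gap: 0.616
```

play_rows --pt "0 0.03 -0.1 0 0 0" --pt "0 0.03 -0.4 0 0 0" --pt "0 0.03 -0.8 0 0 0" --pt "0 0.03 -1 0 0 0" --pt "0 0.03 -1 0 0 0"

```text
t: 18.62
tcp_pos: [648.8, 128.4, 109.7]
tool_rot: [0.706, -0.053, -0.705, -0.051]
ft_force: [-0.4, 0.1, -0.1]
finger_gap: 0.615
```

play_rows --pt "0 0 -0.1 0 0 0" --pt "0 0 -0.2 0 0 0" --pt "0 0 -0.3 0 0 0" --pt "0 0 -0.31 0 0 0" --pt "0 0 -0.31 0 0 0"

```text
t: 19.25
tcp_pos: [648.8, 128.4, 78.6]
tool_rot: [0.706, -0.053, -0.705, -0.051]
ft_force: [0.2, -0.5, -0.7]
finger_gap: 0.61
```

play_rows --pt "0 0 0 0 0 0" --pt "0 0 0 0 0 0" --pt "0 0 0 0 0 0" --pt "0 0 0 0 0 0" --gripper 78

```text
t: 19.75
tcp_pos: [648.8, 128.4, 78.6]
tool_rot: [0.706, -0.053, -0.704, -0.051]
ft_force: [-0.9, 0.4, -0.1]
finger_gap: 0.832
```

play_rows --pt "0 0 0.4 0 0 0" --pt "0 0 1 0 0 0" --pt "0 0 1 0 0 0"

```text
t: 20.12
tcp_pos: [651.2, 129.1, 183.5]
tool_rot: [0.708, -0.053, -0.702, -0.052]
ft_force: [0.0, -0.7, -1.0]
finger_gap: 0.829
```

play_rows --pt "-0.1 -0.5 0 0 0 0" --pt "-0.18 -1 0 0 0 0" --pt "-0.18 -1 0 0 0 0" --gripper 72

```text
t: 20.5
tcp_pos: [632.6, 24.2, 183.1]
tool_rot: [0.708, -0.055, -0.702, -0.053]
ft_force: [1.1, 0.1, -0.2]
finger_gap: 0.766
```

play_rows --pt "-0.1 -0.5 0 0 0 0" --pt "-0.18 -1 0 0 0 0"

```text
t: 20.75
tcp_pos: [614.3, -76.2, 182.6]
tool_rot: [0.708, -0.055, -0.702, -0.052]
ft_force: [-0.3, 0.2, -0.1]
finger_gap: 0.767
```

play_rows --pt "-0.1 -0.5 0 0 0 0" --pt "-0.18 -1 0 0 0 0" --pt "-0.18 -1 0 0 0 0"

```text
t: 21.12
tcp_pos: [595.2, -180.2, 182.1]
tool_rot: [0.708, -0.057, -0.702, -0.054]
ft_force: [0.7, 1.0, 0.2]
finger_gap: 0.769
```

```bash
python3 wl.py s4 scene 649,130,104 580,158,90 514,184,76 581,-200,49;  python3 wl.py w6 wrist 582,-205,49;  python3 - <<'E'
from cell import manip
print(manip.get_obs()['tcp_pos'])
E
```

```text
649,130,104 mid [645.7 130.6 103.2] ext [59.3 57.   8.3] 390
580,158,90 mid [588.4 158.6  90. ] ext [71.6 52.7  9.5] 382
514,184,76 mid [524.6 184.5  76. ] ext [65.  45.8 10. ] 331
581,-200,49 mid [ 579.7 -201.6   48.7] ext [38.5 39.2  8.7] 129
582,-205,49 mid [ 582.1 -206.9   48. ] ext [39.6 39.1  7.6] 1388
[ 596.38428438 -175.60377192  182.20885792]
```

View pics/s4.png

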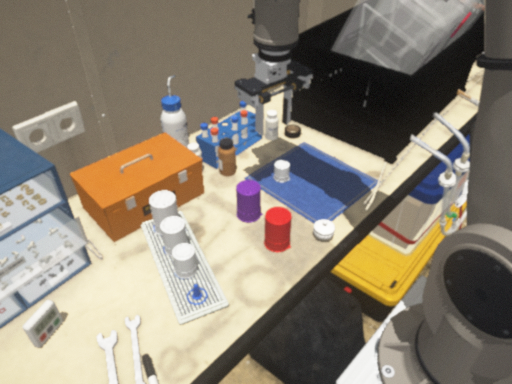

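The picture shows D, C and B on pegs at (162,207), (173,232) and (184,258). A is at (282,170) on the mat, and the bottle and filter haven't moved. A is next.

play_rows --pt "-0.14 -0.28 -0.4 0 0 0" --pt "-0.14 -0.28 -0.9 0 0 0" --pt "-0.14 -0.28 -0.9 0 0 0" --pt "-0.14 -0.28 -0.9 0 0 0"

```text
t: 21.72
tcp_pos: [583.6, -202.3, 93.6]
tool_rot: [0.708, -0.054, -0.702, -0.052]
ft_force: [0.6, -0.1, 0.5]
finger_gap: 0.767
```

play_rows --pt "-0.015 -0.025 -0.3 0 0.003 0" --pt "-0.015 -0.025 -0.6 0 0.003 0" --pt "-0.015 -0.025 -0.6 0 0.003 0" --pt "-0.015 -0.025 -0.6 0 0.003 0"

```text
t: 22.22
tcp_pos: [583.6, -204.6, 35.8]
tool_rot: [0.706, -0.054, -0.704, -0.052]
ft_force: [-0.1, 0.7, 0.4]
finger_gap: 0.768
```

play_rows --pt "0 0 0 0 0 0" --pt "0 0 0 0 0 0" --pt "0 0 0 0 0 0" --pt "0 0 0 0 0 0" --pt "0 0 0 0 0 0" --gripper 24

```text
t: 22.85
tcp_pos: [583.6, -204.8, 36.0]
tool_rot: [0.706, -0.054, -0.704, -0.052]
ft_force: [-1.6, 0.4, 6.0]
finger_gap: 0.425
```

play_rows --pt "0 0 0.4 0 0 0" --pt "0 0 1 0 0 0" --pt "0 0 1 0 0 0"

```text
t: 23.22
tcp_pos: [585.9, -205.4, 140.4]
tool_rot: [0.708, -0.055, -0.702, -0.051]
ft_force: [0.4, -0.6, -1.0]
finger_gap: 0.426
```

play_rows --pt "-0.15 0.5 0.3 0 0 0" --pt "-0.32 1 0.3 0 0 0" --pt "-0.32 1 0.3 0 0 0"

```text
t: 23.6
tcp_pos: [553.0, -101.5, 170.1]
tool_rot: [0.708, -0.053, -0.702, -0.05]
ft_force: [0.5, -1.0, -1.5]
finger_gap: 0.422
```

play_rows --pt "-0.15 0.5 0 0 0 0" --pt "-0.32 1 0 0 0 0" --pt "-0.32 1 0 0 0 0"

```text
t: 23.98
tcp_pos: [519.9, 1.7, 169.4]
tool_rot: [0.708, -0.051, -0.703, -0.048]
ft_force: [-0.1, -0.3, -0.2]
finger_gap: 0.422
```

play_rows --pt "-0.15 0.5 0 0 0 0" --pt "-0.32 1 0 0 0 0" --pt "-0.32 1 0 0 0 0"

```text
t: 24.35
tcp_pos: [487.0, 104.3, 168.9]
tool_rot: [0.708, -0.049, -0.703, -0.047]
ft_force: [0.5, -1.1, -0.9]
finger_gap: 0.42
```

play_rows --pt "-0.15 0.5 0 0 0 0" --pt "-0.4 1 0 0 0 0" --pt "-0.4 1 0 0 0 0" --pt "-0.4 1 0 0 0 0"

```text
t: 24.85
tcp_pos: [447.7, 202.9, 168.4]
tool_rot: [0.708, -0.05, -0.703, -0.047]
ft_force: [-0.2, -0.6, -0.3]
finger_gap: 0.422
```

play_rows --pt "0.025 0.08 0 0 0 0" --pt "0.025 0.08 -0.4 0 0 0" --pt "0.025 0.08 -0.8 0 0 0" --pt "0.025 0.08 -1 0 0 0" --pt "0.025 0.08 -1 0 0 0"

```text
t: 25.48
tcp_pos: [450.0, 210.0, 67.1]
tool_rot: [0.707, -0.051, -0.704, -0.047]
ft_force: [-0.3, 0.6, -0.7]
finger_gap: 0.419
```

play_rows --pt "0 0 -0.05 0 0 0" --pt "0 0 -0.12 0 0 0" --pt "0 0 -0.17 0 0 0" --pt "0 0 -0.18 0 0 0" --pt "0 0 -0.18 0 0 0"

```text
t: 26.1
tcp_pos: [450.0, 210.0, 49.2]
tool_rot: [0.707, -0.051, -0.704, -0.047]
ft_force: [-0.6, 1.0, -0.9]
finger_gap: 0.42
```

play_rows --pt "0 0 0 0 0 0" --pt "0 0 0 0 0 0" --pt "0 0 0 0 0 0" --pt "0 0 0 0 0 0" --gripper 58

```text
t: 26.6
tcp_pos: [450.0, 210.0, 49.3]
tool_rot: [0.707, -0.051, -0.704, -0.047]
ft_force: [-0.7, 0.1, -0.6]
finger_gap: 0.619
```

play_rows --pt "0 0 0.4 0 0 0" --pt "0 0 1 0 0 0" --pt "0 0 1 0 0 0"

```text
t: 26.98
tcp_pos: [452.1, 211.2, 153.2]
tool_rot: [0.709, -0.05, -0.702, -0.048]
ft_force: [0.0, 0.5, 0.1]
finger_gap: 0.612
```

play_rows --pt "0 -0.5 0.5 0 0 0" --pt "0 -1 0.9 0 0 0" --pt "0 -1 0.9 0 0 0" --pt "0 -1 0.9 0 0 0" --pt "0 -1 0.9 0 0 0"

```text
t: 27.6
tcp_pos: [451.4, 112.1, 242.0]
tool_rot: [0.708, -0.049, -0.703, -0.048]
ft_force: [-0.9, -0.0, -0.3]
finger_gap: 0.619
```

```bash
for v in scene top; do python3 wl.py f_$v $v 647,132,104 580,158,90 514,184,76 448,212,62 369,-103,44 708,-124,100; done; python3 - <<'E'
from h import *
a=cv2.imread('pics/f_scene.png')[140:330,110:350];b=cv2.imread('pics/f_top.png')[130:290,150:340]
cv2.imwrite('pics/c5.png',np.hstack([cv2.resize(a,(480,380)),cv2.resize(b,(320,380))]))
E
```

```text
647,132,104 mid [645.2 131.1 103.5] ext [59.  56.3  9. ] 387
580,158,90 mid [588.1 158.7  90. ] ext [71.4 50.7  9.9] 376
514,184,76 mid [524.5 184.1  75.3] ext [65.1 46.8  8.4] 336
448,212,62 mid [446.9 212.5  61.2] ext [40.1 39.3  8.3] 294
369,-103,44 mid [ 369.3 -105.    44.3] ext [8.1 8.2 8.4] 16
708,-124,100 mid [ 698.7 -123.9   98.5] ext [15.8 31.1  6.7] 33
647,132,104 mid [671.7 134.5 104.3] ext [5.2 8.9 4.3] 5
580,158,90 mid [578.8 162.9  89.6] ext [52.5 38.5  9.1] 129
514,184,76 mid [525.4 185.3  75.7] ext [63.8 46.5  9.4] 205
448,212,62 mid [448.2 213.9  61.8] ext [39.5 38.5  9.5] 165
369,-103,44 mid [ 370.3 -103.8   44.2] ext [ 6.7 10.1  5.5] 10
708,-124,100 none
```

View pics/c5.png

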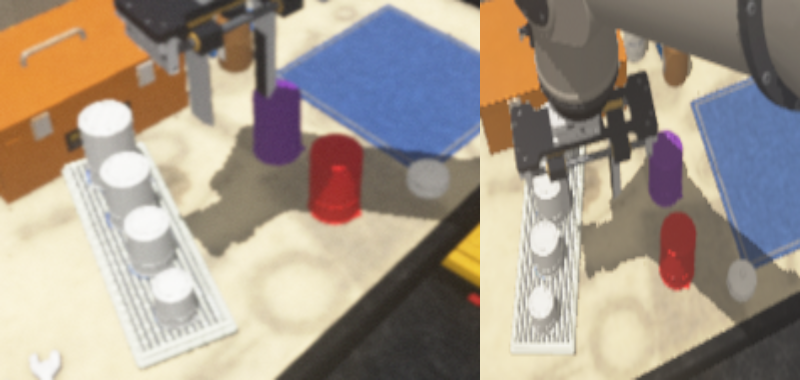

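All four beakers stand rim-down in order, their tops at the expected 62, 76, 90 and 104 mm, and the arm is clear. I'll hand it in.

```bash
python3 -c "
from cell import manip
o=manip.get_obs();print(o['t'],abs(o['joint_velocities']).max());print(manip.sign_off())"
```

```text
27.7 0.004816675739510548
the job is handed in; nothing more can be done
None
```

All four beakers are on the drying rack, upside down and in size order: A over the shortest peg up to D over the tallest. I let go of them all, drew the arm clear and handed the job in at 27.7 s of the 112 s allowed.

- **Beakers:** in the last scene picture all four stood upright. Their tops measured about 61–62, 76, 90 and 104 mm, which matches rims down on the ribs. Going by the arm's release points, each centre is within about 5 mm of its peg's measured axis; the limit is 23 mm.
- **Bystanders:** the filter measured where it was at the start. In the last checks the arm partly hid the bottle, so its 10 mm offset is not a real measurement. The picture with three beakers placed shows it standing where it started, and the arm did not go near it after that.
- **Disagreements:** the wrist and scene cameras differed by up to about 6 mm in y. I mostly took values between the two, and the bores and finger clearance allow for that. In the last top view the arm hid beaker D, so D's position comes from the scene camera only. The position boxes for B and C also caught part of the next beaker, so only their heights count there.

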